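# Strip the coffee grinder for cleaning: left-hand burr nut

### The job

The coffee grinder has been opened for its weekly clean. Unscrew the brass burr nut - it has a left-hand thread, so it loosens clockwise seen from above - and put it in the small orange bowl so that it is not lost. Then lift the steel cone burr off the shaft and stand it, wide end down, in the middle of the white saucer, ready for brushing; drop nothing and leave everything else where it is.

Things in the scene. Friction and masses are not known exactly. Their poses are not given: they have to be found in the camera images.
- nut: Knurled round brass nut, diameter 36 mm, 26 tall, open below, 60 g. Origin: centre of underside, z up its axis. LEFT-HAND thread: turned clockwise from above it climbs 3.8 mm per rad; after 2.4 rad (9.3 mm) it is off the thread and lifts straight up. Starts fully down, underside at 152 mm; anticlockwise it jams. Stays where let go; grip at any angle. 0.5 mm play in the thread.
- burr: Steel cone burr, a loose ring on the shaft below the nut: toothed cone, 49 mm in diameter at the foot, 37 mm at 16 mm height; above it a smooth round collar of 35 mm diameter from 17 to 30 mm height (grip here). 30 mm tall in all, bore 26 mm, 120 g. Origin: centre of its underside; z up its axis.
- grinder: Round coffee grinder of black plastic and aluminium, fixed to the worktop, 124 mm in diameter, black top deck at 118 mm with a raised rim (104 mm inside, top at 125.5 mm), small drawer and button on its front. Origin: centre of its underside; z up the shaft axis. Beware when swinging the arm in: a microwave hangs over the range on the left (x over 0.57, y over 0.16, z over 0.43 m).
- burr_seat (a point): Centre of the carrier on which the burr stands, on the shaft axis, 122 mm above the worktop.
- shaft_top (a point): Top end of the fixed steel shaft (23 mm over the thread), on its axis, 170.5 mm above the worktop; the shaft does not turn.
- bowl: Small loose orange bowl, 89 mm across at the rim, 30 mm tall, flat inner floor about 40 mm across at 11 mm height, sides sloping up to the rim. Origin: centre of its underside; z up.
- saucer: White round ceramic saucer, loose, 124 mm in diameter, 12 mm tall, flat inner floor 76 mm across at 5 mm height. Origin: centre of its underside; z up.
- ring_burr: Bystander: loose steel ring burr, 72 mm in diameter, 18 mm tall, lying behind the work. Origin: centre of its underside.
- brush: Bystander: small loose brush, 130 mm long, lying behind the work. Origin in its handle.
- pepper: Bystander: spice jar with a black lid, 41 mm in diameter, 105 mm tall, at the back. Origin: centre of its underside.
Not all that is in view belongs to the job. What is shaped like the burr but turquoise is not meant.

How it is judged:
By the outcome, as a careful person would: the job done as asked, in the order asked, and still so for the second after the job is handed in, with the robot touching nothing.
It also fails if it takes over 67 s, if anything falls off the work surface, if the arm or the gripper's body presses on something with over 40 N, if the wrist force passes 120 N, or if a joint passes its speed limit or range.

### The arm

A 6-joint arm with a two-finger parallel gripper is mounted at the origin on a cart in front of the work surface, level with it; the furniture and walls round the work are solid. World frame = base frame: x ahead of the robot, y to its left, z up, the work surface at z = 0. Lengths are in mm, angles in rad, forces in N, time in s.
With the tool pointing down it reaches from about 350 to 975 mm from the base axis. Payload 7.1 kg.
Tool frame: the origin (TCP) lies midway between the tips of the shut fingers; the grasp point (between the pads) lies ctrl.grip_point_offset behind it (ctrl.grip_point_offset is the distance from the TCP to the grasp point, in mm); z points along the fingers, y is the line along which they close (so a half turn about z gives the same grasp; the last joint's range is limited). The gripper opens to 88 mm and grips with 3 to 60 N. Pads are 20 mm wide; open, the fingers measure 115 mm over their backs; the gripper's body (75 mm by 178 mm) begins 61 mm behind the grasp point.
Start: joints at [-1.191, 0.423, 1.63, -0, 1.089, -0.019], TCP at [242.711, -575.931, 222.675] pointing down, gripper open.
Joint ranges: [-3, 3], [-0.9, 2.11], [0.09, 2.58], [-1.31, 4.45], [0.11, 2.69], [-2.54, 2.54]. Speed limits (rad/s): [2.39, 2.39, 3.01, 3.14, 3.14, 3.14].

### API

Orientations are given as a rotation vector (axis times angle).
In Python, from workcell import ctrl gives the robot as it stands.
- The arm moves only by the tool apply_moves, never from a script. Its argument "targets" is a list of rows, each an object of numbers: "tx", "ty", "tz": the shift along the world's x, y, z in m; "spin": the turn about the world's z in degrees. In form: [{"tx": .., "ty": .., "tz": .., "spin": ..}, ...]. A call has exactly 8 rows; each row is the pose to reach, as a shift and turn from the pose commanded when the call began; what a row does not reach only later rows make up. A row lasts 1/10 s, in which the tool goes at most 50 mm and 8.59 degrees, less where a joint would pass 70% of its speed; a pose out of reach is approached as far as the arm can. A call with a gripper value outside its range is refused whole. "gripper" is the closure, from -1 (fully open) to 1 (shut), set as the call begins (left out, the last holds). The fingers move at their own pace and stop on an object; the grip force is fixed at half the most. Time passes only in rows, so rows that repeat a pose let the fingers close, or fill a call up. It gives the time, the measured TCP pose, the force, the opening and the grip force at its end, in the units of the state.
- ctrl.get_obs(): the state, without advancing time (a new reading comes with each control period).
- ctrl.get_image(name): name is "scene" or "top"; returns the picture (480x640x3 uint8, red, green, blue); there is no depth.
- ctrl.get_calibration(name): a dict with "fov_y" (degrees; the focal length in pixels is half the picture's height over the tangent of half this angle, whatever the lens; pixels are square), "cx", "cy" (the principal point, pixels), "rvec" (rotation vector, rad) and "tvec" (3), from world to camera coordinates, as OpenCV has them. Camera axes: x right, y down, z forward; pixel columns grow to the right and rows downward; lengths in mm; the calibration is good to about 2 mm. A picture is of the moment at which its call begins. get_calibration takes no time and is no camera call.
- ctrl.close_job(): hands the job in; it is judged then, once.
Trained networks look in the newest picture that a camera, given by its name, has taken for a name from the list of things; names that differ only in an ending like _2 or _b are one class to them, and where a whole thing is asked for, a point or a joint stands for the part that bears it (a point fixed in the world has none). Each returns a list of dicts, best first, with "score" (0 to 1); they miss things now and then, are a little off and sometimes report something else, mostly with a low value. They report only what shows in the picture. A call takes as long as a camera call. They do not tell look-alikes from the thing itself.
- ctrl.outline_of(name, camera): "pixels" (480x640 bool, what is visible of it) and "box" ([left, top, right, bottom] in pixels, round what is visible of it).
- ctrl.pinpoint(name, camera): "uv" ([column, row] in pixels: a listed point, or the origin of a listed thing).
The state is a dict: "t": time; "qpos": joint angles; "qvel": joint speeds; "joint_torque": joint torques, N m; "ee_pos": TCP position; "orientation": TCP orientation; "ft_force": force on the tool from outside, world axes, zero at the start; "moment": the same for the moment, N m; "width": finger opening in mm; "grasp_force": force on a finger pad.
Only numpy, scipy, OpenCV 4.12 (cv2) and the standard library are available. Lean on these libraries where they do the work, as an engineer would, in place of code of your own. Each camera call takes 0.05 s, during which the arm holds its last target. There are 200 camera calls.

## Working session

There is one attempt and no reset: what is moved stays moved. The work goes in short steps, Python scripts to look and compute and a tool call to move; the robot and the scene stay as the last step left them, time stands still between calls to the robot, and variables do not carry over. Pictures are saved under pics/ and viewed, at most 10 in all, crops included, and the job is handed in when it is done.

Besides the shell and the picture viewer there is one more tool, called after "Request:" by a JSON object that holds its "api" and its "payload". apply_moves: Moves the arm, as the interface text tells. Its arguments: {"type":"object","properties":{"targets":{"type":"array"},"gripper":{"type":"number"}},"required":["targets"]}

```bash
mkdir -p pics
cat > h.py <<'E'
import numpy as np, cv2
from workcell import ctrl
def cal(n):
    c=ctrl.get_calibration(n); f=240/np.tan(np.radians(c['fov_y'])/2)
    K=np.array([[f,0,c['cx']],[0,f,c['cy']],[0,0,1.]])
    return K,cv2.Rodrigues(np.array(c['rvec'],float))[0],np.array(c['tvec'],float)
def proj(n,p):
    K,R,t=cal(n); q=K@(R@np.array(p,float)+t); return q[:2]/q[2]
def ray(n,uv):
    K,R,t=cal(n); d=R.T@np.linalg.inv(K)@np.array([*uv,1.]); return -R.T@t,d
def atz(n,uv,z):
    o,d=ray(n,uv); return o+d*(z-o[2])/d[2]
def save(n,f,crop=None,s=1):
    im=ctrl.get_image(n)[:,:,::-1].copy()
    if crop: l,t,r,b=crop; im=cv2.resize(im[t:b,l:r],None,fx=s,fy=s)
    cv2.imwrite('pics/'+f,im)
E
python3 - <<'E'
from h import *
save('scene','s1.png');save('top','t1.png')
for n in('scene','top'):
    print(n,ctrl.get_calibration(n), 'cam',ray(n,(0,0))[0])
    for k,z in(('nut',152),('burr',122),('grinder',0),('burr_seat',122),('shaft_top',170.5),('bowl',0),('saucer',0),('ring_burr',0),('brush',5),('pepper',0)):
        for r in ctrl.pinpoint(k,n)[:3]: print(k,np.round(r['uv'],1),round(r['score'],2),np.round(atz(n,r['uv'],z),1))
print(ctrl.get_obs(),ctrl.grip_point_offset)
E
```

```text
scene {'fov_y': 51.02995641493548, 'cx': 311.01064911734716, 'cy': 234.9575366466328, 'rvec': array([ 0.80126697, -2.36724237,  1.35570182]), 'tvec': array([408.30472436, 319.02601665, 590.87843416])} cam [128.60179857 526.84228957 568.7938559 ]
nut [353.5 223.5] 0.78 [ 509.  -113.9  152. ]
nut [353.8 241.3] 0.26 [477.3 -65.4 152. ]
burr [355.8 239.3] 0.84 [ 503.3 -115.8  122. ]
burr [240.8 344.7] 0.62 [478.9 193.8 122. ]
grinder [349.2 297.4] 0.84 [ 504.3 -109.3    0. ]
burr_seat [355.3 237.5] 0.88 [ 507.2 -120.3  122. ]
shaft_top [354.4 215.7] 0.91 [ 505.2 -108.7  170.5]
bowl [309.8 357.1] 0.63 [470.   56.7   0. ]
bowl [348.5 298.1] 0.17 [ 504.2 -106.7    0. ]
saucer [404.2 264.9] 0.75 [ 474.8 -267.7    0. ]
saucer [307.9 358.2] 0.39 [470.9  60.5   0. ]
ring_burr [252.8 289.4] 0.82 [659.4 -18.2   0. ]
brush [289.4 260.5] 0.76 [ 662.2 -130.3    5. ]
pepper [290.4 231.3] 0.66 [ 739.1 -229.1    0. ]
top {'fov_y': 51.31001218106618, 'cx': 315.9282305343772, 'cy': 245.02605514052973, 'rvec': array([ 2.12998186, -2.10689846,  0.2088143 ]), 'tvec': array([-104.31844417,  583.07524459,  86
[... 735 characters left out ...]
1, 'qpos': array([-1.19101687e+00,  4.23057389e-01,  1.62988633e+00, -1.94852966e-05,
        1.08862926e+00, -1.90101875e-02]), 'qvel': array([-0.00030447,  0.00105624,  0.0011881 , -0.00041451,  0.00197655,
        0.00031343]), 'joint_torque': array([ 1.69116945e-03, -5.44578981e+01, -2.74048930e+01,  6.46518613e-02,
        1.68926240e-02, -7.96882006e-06]), 'ee_pos': array([ 242.69750595, -575.93949518,  222.70707016]), 'orientation': array([ 3.07932229e+00,  6.22284137e-01, -2.11339911e-05]), 'ft_force': array([ 4.60124735e-05, -3.07393887e-01, -1.18743571e+00]), 'moment': array([-0.01265702,  0.0285124 , -0.05128846]), 'grasp_force': 0.0, 'width': 88.35006328445432} 18.700000000000003
```

View pics/s1.png

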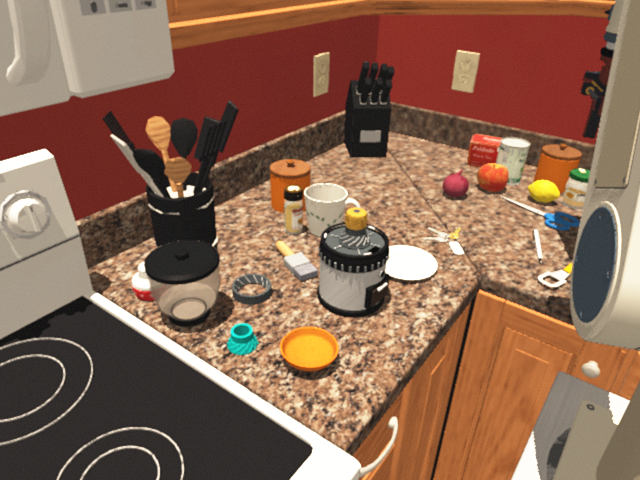

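View pics/t1.png

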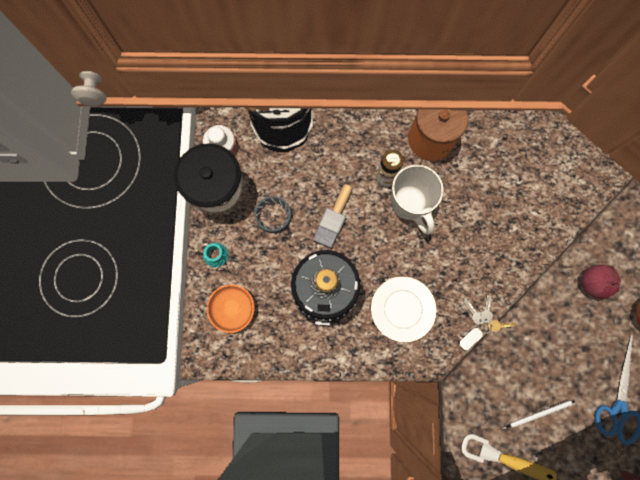

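The scene view shows the brass nut on the grinder at about (357,218), the bowl at (310,350), the saucer at (408,264), and the turquoise decoy at (242,340). In the top view the nut is at (326,281), the bowl at (231,309) and the saucer at (404,309). Next I'll fit positions from the outlines.

```bash
cat >> h.py <<'E'
from scipy.optimize import least_squares
def hullmask(n,rings,xy):
    a=np.linspace(0,2*np.pi,48)
    P=[proj(n,(xy[0]+r*np.cos(t),xy[1]+r*np.sin(t),z)) for r,z in rings for t in a]
    return cv2.convexHull(np.array(P,np.float32))
def hc(n,rings,xy):
    m=cv2.moments(hullmask(n,rings,xy)); return np.array([m['m10'],m['m01']])/m['m00']
def fit(obs,rings,x0):  # obs: {cam:centroid}
    f=lambda x:np.concatenate([hc(n,rings,x)-c for n,c in obs.items()])
    s=least_squares(f,x0,diff_step=1e-3); return s.x,s.fun
E
python3 - <<'E'
from h import *
M={'nut':([(18,152),(18,178)],(506,-113)),'bowl':([(44.5,30),(25,0)],(469,58)),'saucer':([(62,12),(40,0)],(476,-262)),
 'grinder':([(62,0),(62,125.5),(18,178)],(506,-111))}
for k,(rg,x0) in M.items():
    obs={}
    for n in('scene','top'):
        r=ctrl.outline_of(k,n)
        # candidate nearest the expected place
        e=hc(n,rg,x0); best=min(r,key=lambda q:np.hypot(*(np.argwhere(q['pixels']).mean(0)[::-1]-e)))
        c=np.argwhere(best['pixels']).mean(0)[::-1]
        h=hullmask(n,rg,x0)
        print(k,n,round(best['score'],2),c.round(1),'area',best['pixels'].sum(),round(cv2.contourArea(h)),'single',fit({n:c},rg,x0)[0].round(1))
        obs[n]=c
    x,res=fit(obs,rg,x0); print('  BOTH',x.round(1),res.round(1))
E
```

```text
nut scene 0.84 [356.  217.9] area 458 468 single [ 504.2 -112.8]
nut top 0.56 [325.5 280.6] area 422 434 single [ 504.2 -114.1]Traceback (most recent call last):
  File "<stdin>", line 14, in <module>
  File "h.py", line 26, in fit
    s=least_squares(f,x0,diff_step=1e-3); return s.x,s.fun
    return func(*args, **kwargs)
    result = trf(vector_fun.fun, vector_fun.jac, x0, f0, J0, lb, ub, ftol, xtol,
                 gtol, max_nfev, x_scale, loss_function, tr_solver,
                 tr_options.copy(), verbose, callback=callback_wrapped)
    return trf_no_bounds(
        fun, jac, x0, f0, J0, ftol, xtol, gtol, max_nfev, x_scale,
        loss_function, tr_solver, tr_options, verbose, callback=callback)
    f_new = fun(x_new)
    self._update_fun()
    ~~~~~~~~~~~~~~~~^^
    self.f = self.fun_wrapped(xp_copy(self.x))
             ~~~~~~~~~~~~~~~~^^^^^^^^^^^^^^^^^
    return np.atleast_1d(self.fun(x))
                         ~~~~~~~~^^^
    return self.f(x, *self.args, **self.kwargs)
           ~~~~~~^^^^^^^^^^^^^^^^^^^^^^^^^^^^^^
  File "h.py", line 25, in <lambda>
    f=lambda x:np.concatenate([hc(n,rings,x)-c for n,c in obs.items()])
                               ~~^^^^^^^^^^^
  File "h.py", line 23, in hc
    m=cv2.moments(hullmask(n,rings,xy)); return np.array([m['m10'],m['m01']])/m['m00']
                  ~~~~~~~~^^^^^^^^^^^^
  File "h.py", line 20, in hullmask
    P=[proj(n,(xy[0]+r*np.cos(t),xy[1]+r*np.sin(t),z)) for r,z in rings for t in a]
       ~~~~^^^^^^^^^^^^^^^^^^^^^^^^^^^^^^^^^^^^^^^^^^^
  File "h.py", line 8, in proj
    K,R,t=cal(n); q=K@(R@np.array(p,float)+t); return q[:2]/q[2]
          ~~~^^^
  File "h.py", line 4, in cal
    c=ctrl.get_calibration(n); f=240/np.tan(np.radians(c['fov_y'])/2)
ValueError: time passes only in moves, steps and waits
```

```bash
sed -i 's/^def cal(n)/import functools\n@functools.cache\ndef cal(n)/' h.py
cat > loc.py <<'E'
from h import *
import sys
M={'nut':([(18,152),(18,178)],(504,-113)),'bowl':([(44.5,30),(25,0)],(469,58)),'saucer':([(62,12),(40,0)],(476,-262)),
 'grinder':([(62,0),(62,125.5),(18,178)],(506,-111)),'burr':([(18.5,138),(17.5,152)],(504,-113))}
def loc(ks):
  for k in ks:
    rg,x0=M[k]; obs={}
    for n in('scene','top'):
        r=ctrl.outline_of(k,n)
        if not r: print(k,n,'none'); continue
        e=hc(n,rg,x0); best=min(r,key=lambda q:np.hypot(*(np.argwhere(q['pixels']).mean(0)[::-1]-e)))
        c=np.argwhere(best['pixels']).mean(0)[::-1]
        print(k,n,round(best['score'],2),c.round(1),'area',best['pixels'].sum(),round(cv2.contourArea(hullmask(n,rg,x0))),'single',fit({n:c},rg,x0)[0].round(1))
        obs[n]=c
    x,res=fit(obs,rg,x0); print('  BOTH',x.round(1),res.round(1))
if __name__=='__main__': loc(sys.argv[1:])
E
python3 loc.py nut bowl saucer grinder
python3 - <<'E'
from h import *
from scipy.spatial.transform import Rotation as R
o=ctrl.get_obs(); print(o['t'],o['ee_pos'].round(1),R.from_rotvec(o['orientation']).as_matrix().round(3))
E
```

```text
nut scene 0.84 [356.  217.9] area 458 470 single [ 504.2 -112.8]
nut top 0.56 [325.5 280.6] area 422 434 single [ 504.2 -114.1]
  BOTH [ 504.4 -113.8] [ 0.2 -0.3 -0.2 -0.1]
bowl scene 0.7 [309.4 347.6] area 1993 1958 single [467.4  61.8]
bowl top 0.56 [229.6 308.4] area 1828 1793 single [467.7  61.6]
  BOTH [467.6  61.7] [-0.  -0.1 -0.   0.1]
saucer scene 0.57 [410.4 262.5] area 1443 1662 single [ 463.7 -268.9]
saucer top 0.57 [402.9 309.5] area 3246 3341 single [ 470.9 -264.6]
  BOTH [ 467.3 -266.3] [-2.2 -0.1  0.9  1.9]
grinder scene 0.86 [353.1 272.1] area 5377 6782 single [491.8 -94.3]
grinder top 0.93 [324.7 287.5] area 3242 4326 single [ 500.2 -113.8]
  BOTH [ 498.6 -108.8] [ 1.2 -5.2 -2.9  0.8]
1.6 [ 242.7 -575.9  222.7] [[ 0.922  0.388 -0.   ]
 [ 0.388 -0.922  0.   ]
 [-0.    -0.    -1.   ]]
```

Request:
{"api": "apply_moves", "payload": {"targets": [{"tx":0.016,"ty":0.029,"tz":0.005,"spin":7.5},{"tx":0.033,"ty":0.058,"tz":0.01,"spin":15},{"tx":0.049,"ty":0.087,"tz":0.015,"spin":22.5},{"tx":0.065,"ty":0.116,"tz":0.02,"spin":30},{"tx":0.082,"ty":0.144,"tz":0.02,"spin":37.5},{"tx":0.098,"ty":0.173,"tz":0.02,"spin":45},{"tx":0.114,"ty":0.202,"tz":0.02,"spin":52.5},{"tx":0.131,"ty":0.231,"tz":0.02,"spin":60}], "gripper": -1}}

```text
t: 2.4
ee_pos: [374.2, -343.7, 242.9]
orientation: [2.35, 2.084, 0.0]
ft_force: [-0.2, 0.4, 1.0]
width: 87.4
grasp_force: 0.0
```

Request:
{"api": "apply_moves", "payload": {"targets": [{"tx":0.016,"ty":0.029,"tz":0,"spin":7.5},{"tx":0.033,"ty":0.058,"tz":0,"spin":15},{"tx":0.049,"ty":0.087,"tz":0,"spin":22.5},{"tx":0.065,"ty":0.116,"tz":0,"spin":30},{"tx":0.082,"ty":0.144,"tz":0,"spin":37.5},{"tx":0.098,"ty":0.173,"tz":0,"spin":45},{"tx":0.114,"ty":0.202,"tz":0,"spin":52.5},{"tx":0.131,"ty":0.231,"tz":0,"spin":60}]}}

```text
t: 3.2
ee_pos: [505.2, -112.7, 242.9]
orientation: [0.993, 2.98, -0.0]
ft_force: [-0.2, -0.6, 0.2]
width: 87.6
grasp_force: 0.0
```

Request:
{"api": "apply_moves", "payload": {"targets": [{"tx":-0.001,"ty":-0.001,"tz":-0.015,"spin":0},{"tx":-0.001,"ty":-0.001,"tz":-0.032,"spin":0},{"tx":-0.001,"ty":-0.001,"tz":-0.049,"spin":0},{"tx":-0.001,"ty":-0.001,"tz":-0.063,"spin":0},{"tx":-0.001,"ty":-0.001,"tz":-0.073,"spin":0},{"tx":-0.001,"ty":-0.001,"tz":-0.081,"spin":0},{"tx":-0.001,"ty":-0.001,"tz":-0.081,"spin":0},{"tx":-0.001,"ty":-0.001,"tz":-0.081,"spin":0}]}}

```text
t: 4.0
ee_pos: [503.9, -115.0, 161.9]
orientation: [1.001, 2.978, 0.0]
ft_force: [1.2, -1.1, 0.1]
width: 87.9
grasp_force: 0.0
```

Run:
```python
from h import *
save('scene','s2.png',(290,130,450,280),4)
o=ctrl.get_obs();print(o['qpos'].round(2))
```

```text
[-0.25  0.35  1.91 -0.    0.88 -1.17]
```

View pics/s2.png

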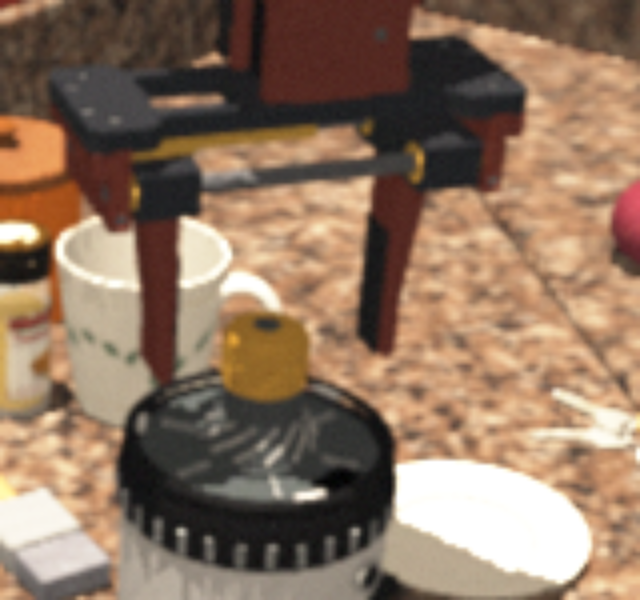

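The fingers straddle the nut, with tips at (155,375) and (375,345) in the crop. Their midpoint falls on the nut at (264,360), so I'll close.

Request:
{"api": "apply_moves", "payload": {"targets": [{"tx":0.0005,"ty":0.001,"tz":0,"spin":0},{"tx":0.0005,"ty":0.001,"tz":0,"spin":0},{"tx":0.0005,"ty":0.001,"tz":0,"spin":0},{"tx":0.0005,"ty":0.001,"tz":0,"spin":0},{"tx":0.0005,"ty":0.001,"tz":0,"spin":0},{"tx":0.0005,"ty":0.001,"tz":0,"spin":0},{"tx":0.0005,"ty":0.001,"tz":0,"spin":0},{"tx":0.0005,"ty":0.001,"tz":0,"spin":0}], "gripper": 1}}

```text
t: 4.85
ee_pos: [504.2, -113.9, 161.6]
orientation: [-1.001, -2.978, 0.0]
ft_force: [0.2, 0.0, 0.4]
width: 35.3
grasp_force: 30.0
```

Request:
{"api": "apply_moves", "payload": {"targets": [{"tx":0,"ty":0,"tz":0.0004,"spin":-6},{"tx":0,"ty":0,"tz":0.0008,"spin":-12},{"tx":0,"ty":0,"tz":0.0012,"spin":-18},{"tx":0,"ty":0,"tz":0.0016,"spin":-24},{"tx":0,"ty":0,"tz":0.002,"spin":-30},{"tx":0,"ty":0,"tz":0.0024,"spin":-36},{"tx":0,"ty":0,"tz":0.0028,"spin":-42},{"tx":0,"ty":0,"tz":0.0032,"spin":-48}]}}

```text
t: 5.65
ee_pos: [504.1, -113.9, 164.8]
orientation: [-2.13, -2.309, 0.0]
ft_force: [-0.2, 0.2, -0.2]
width: 35.5
grasp_force: 30.0
```

Request:
{"api": "apply_moves", "payload": {"targets": [{"tx":0,"ty":0,"tz":0.0004,"spin":-6},{"tx":0,"ty":0,"tz":0.0008,"spin":-12},{"tx":0,"ty":0,"tz":0.0012,"spin":-18},{"tx":0,"ty":0,"tz":0.0016,"spin":-24},{"tx":0,"ty":0,"tz":0.002,"spin":-30},{"tx":0,"ty":0,"tz":0.0024,"spin":-36},{"tx":0,"ty":0,"tz":0.0028,"spin":-42},{"tx":0,"ty":0,"tz":0.0032,"spin":-48}]}}

```text
t: 6.45
ee_pos: [504.1, -113.9, 168.0]
orientation: [-2.885, -1.243, 0.0]
ft_force: [0.2, 0.1, -1.2]
width: 35.2
grasp_force: 30.0
```

Request:
{"api": "apply_moves", "payload": {"targets": [{"tx":0,"ty":0,"tz":0.0004,"spin":-6},{"tx":0,"ty":0,"tz":0.0008,"spin":-12},{"tx":0,"ty":0,"tz":0.0012,"spin":-18},{"tx":0,"ty":0,"tz":0.0016,"spin":-24},{"tx":0,"ty":0,"tz":0.002,"spin":-30},{"tx":0,"ty":0,"tz":0.0024,"spin":-36},{"tx":0,"ty":0,"tz":0.0028,"spin":-42},{"tx":0,"ty":0,"tz":0.0032,"spin":-48}]}}

```text
t: 7.25
ee_pos: [504.1, -113.9, 171.2]
orientation: [-3.141, 0.038, 0.0]
ft_force: [-0.3, 0.2, -0.7]
width: 35.5
grasp_force: 30.0
```

Request:
{"api": "apply_moves", "payload": {"targets": [{"tx":0,"ty":0,"tz":0.0002,"spin":-4},{"tx":0,"ty":0,"tz":0.0005,"spin":-8},{"tx":0,"ty":0,"tz":0.0007,"spin":-11},{"tx":0,"ty":0,"tz":0.001,"spin":-14},{"tx":0,"ty":0,"tz":0.0015,"spin":-14},{"tx":0,"ty":0,"tz":0.002,"spin":-14},{"tx":0,"ty":0,"tz":0.0025,"spin":-14},{"tx":0,"ty":0,"tz":0.003,"spin":-14}]}}

```text
t: 8.05
ee_pos: [504.2, -113.9, 174.3]
orientation: [-3.114, 0.413, 0.0]
ft_force: [0.5, -0.3, -0.0]
width: 35.6
grasp_force: 30.0
```

Request:
{"api": "apply_moves", "payload": {"targets": [{"tx":0,"ty":0,"tz":0.003,"spin":0},{"tx":0,"ty":0,"tz":0.007,"spin":0},{"tx":0,"ty":0,"tz":0.012,"spin":0},{"tx":0,"ty":0,"tz":0.02,"spin":0},{"tx":0,"ty":0,"tz":0.03,"spin":0},{"tx":0,"ty":0,"tz":0.04,"spin":0},{"tx":0,"ty":0,"tz":0.05,"spin":0},{"tx":0,"ty":0,"tz":0.05,"spin":0}]}}

```text
t: 8.85
ee_pos: [505.2, -114.2, 226.2]
orientation: [3.114, -0.414, 0.005]
ft_force: [-0.7, 0.7, -0.6]
width: 35.6
grasp_force: 30.0
```

Run:
```python
from h import *
save('scene','s3.png',(290,120,450,280),4)
o=ctrl.get_obs();print(o['qpos'].round(2),o['ee_pos'])
```

```text
[-0.25  0.26  1.86  0.    1.01  1.59] [ 504.75434446 -114.05662372  225.28910623]
```

View pics/s3.png

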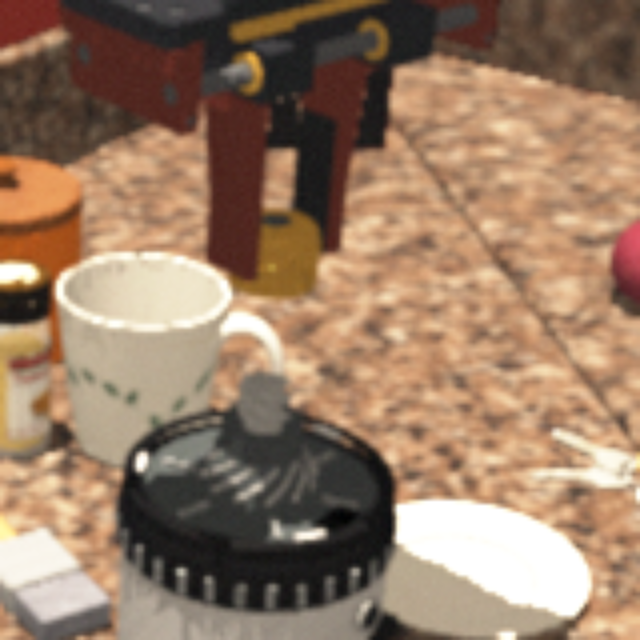

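The nut is held at about (285,255) in the crop, and the burr is still on the shaft at (260,430). Moving on to the bowl.

Request:
{"api": "apply_moves", "payload": {"targets": [{"tx":-0.002,"ty":0.008,"tz":0,"spin":2},{"tx":-0.007,"ty":0.032,"tz":0,"spin":4},{"tx":-0.013,"ty":0.064,"tz":0,"spin":6},{"tx":-0.02,"ty":0.096,"tz":0,"spin":8},{"tx":-0.027,"ty":0.128,"tz":0,"spin":10},{"tx":-0.033,"ty":0.158,"tz":0,"spin":12},{"tx":-0.0365,"ty":0.1755,"tz":0,"spin":15},{"tx":-0.0365,"ty":0.1755,"tz":0,"spin":15}]}}

```text
t: 9.7
ee_pos: [466.5, 63.6, 223.7]
orientation: [-3.141, -0.004, 0.002]
ft_force: [0.0, -1.1, -0.1]
width: 35.2
grasp_force: 30.0
```

Request:
{"api": "apply_moves", "payload": {"targets": [{"tx":0,"ty":0,"tz":-0.01,"spin":0},{"tx":0,"ty":0,"tz":-0.035,"spin":0},{"tx":0,"ty":0,"tz":-0.065,"spin":0},{"tx":0,"ty":0,"tz":-0.095,"spin":0},{"tx":0,"ty":0,"tz":-0.125,"spin":0},{"tx":0,"ty":0,"tz":-0.145,"spin":0},{"tx":0,"ty":0,"tz":-0.155,"spin":0},{"tx":0,"ty":0,"tz":-0.16,"spin":0}]}}

```text
t: 10.5
ee_pos: [467.1, 60.8, 63.0]
orientation: [3.141, -0.006, -0.003]
ft_force: [0.7, -0.3, -0.1]
width: 35.5
grasp_force: 30.0
```

Run:
```python
from h import *
save('scene','s4.png',(230,240,390,390),4)
o=ctrl.get_obs();print(o['qpos'].round(2),o['ee_pos'],o['ft_force'])
```

```text
[ 0.1   0.47  2.06 -0.    0.61  1.68] [467.24846004  61.00134956  63.13140803] [ 0.14461035  0.44987521 -0.4176104 ]
```

View pics/s4.png

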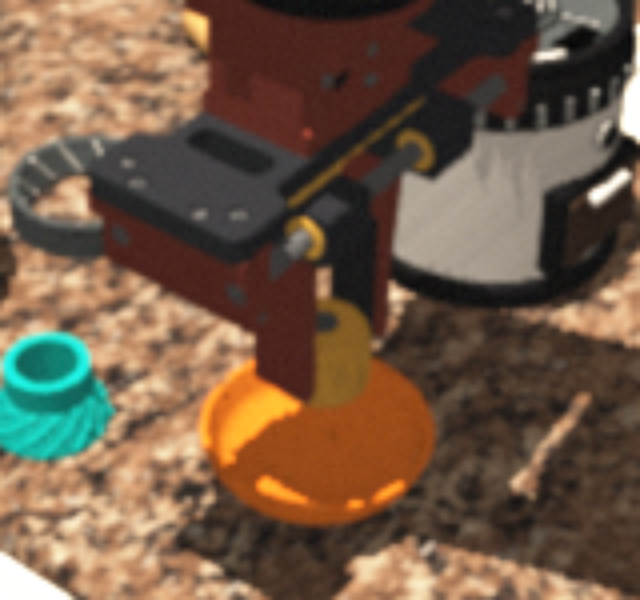

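The nut hangs over the bowl at about (340,390) in the crop, and the hand is clear of the grinder. Lowering it.

Request:
{"api": "apply_moves", "payload": {"targets": [{"tx":0,"ty":0,"tz":-0.008,"spin":0},{"tx":0,"ty":0,"tz":-0.016,"spin":0},{"tx":0,"ty":0,"tz":-0.024,"spin":0},{"tx":0,"ty":0,"tz":-0.031,"spin":0},{"tx":0,"ty":0,"tz":-0.035,"spin":0},{"tx":0,"ty":0,"tz":-0.037,"spin":0},{"tx":0,"ty":0,"tz":-0.039,"spin":0},{"tx":0,"ty":0,"tz":-0.04,"spin":0}]}}

```text
t: 11.35
ee_pos: [467.8, 61.6, 24.2]
orientation: [-3.142, 0.004, -0.0]
ft_force: [0.4, 0.4, -0.5]
width: 35.5
grasp_force: 30.0
```

Request:
{"api": "apply_moves", "payload": {"targets": [{"tx":0,"ty":0,"tz":-0.001,"spin":0},{"tx":0,"ty":0,"tz":-0.0015,"spin":0},{"tx":0,"ty":0,"tz":-0.002,"spin":0},{"tx":0,"ty":0,"tz":-0.002,"spin":0},{"tx":0,"ty":0,"tz":-0.002,"spin":0},{"tx":0,"ty":0,"tz":-0.002,"spin":0},{"tx":0,"ty":0,"tz":-0.002,"spin":0},{"tx":0,"ty":0,"tz":-0.002,"spin":0}]}}

```text
t: 12.15
ee_pos: [467.7, 61.6, 22.3]
orientation: [-3.142, 0.004, -0.0]
ft_force: [0.7, 0.7, -0.5]
width: 35.8
grasp_force: 30.0
```

Request:
{"api": "apply_moves", "payload": {"targets": [{"tx":0,"ty":0,"tz":0,"spin":0},{"tx":0,"ty":0,"tz":0,"spin":0},{"tx":0,"ty":0,"tz":0,"spin":0},{"tx":0,"ty":0,"tz":0.0,"spin":0},{"tx":0,"ty":0,"tz":0.002,"spin":0},{"tx":0,"ty":0,"tz":0.008,"spin":0},{"tx":0,"ty":0,"tz":0.015,"spin":0},{"tx":0,"ty":0,"tz":0.025,"spin":0}], "gripper": 0.08}}

```text
t: 12.95
ee_pos: [467.6, 61.6, 47.9]
orientation: [3.142, -0.004, -0.001]
ft_force: [0.5, 0.2, 0.0]
width: 40.3
grasp_force: 0.0
```

Request:
{"api": "apply_moves", "payload": {"targets": [{"tx":0,"ty":0,"tz":0.02,"spin":0},{"tx":0,"ty":0,"tz":0.05,"spin":8},{"tx":0,"ty":0,"tz":0.085,"spin":16},{"tx":0,"ty":0,"tz":0.125,"spin":24},{"tx":0,"ty":0,"tz":0.16,"spin":32},{"tx":0,"ty":0,"tz":0.175,"spin":40},{"tx":0,"ty":0,"tz":0.18,"spin":45},{"tx":0,"ty":0,"tz":0.18,"spin":45}]}}

```text
t: 13.75
ee_pos: [468.2, 61.6, 229.2]
orientation: [2.903, 1.199, 0.005]
ft_force: [-0.6, 0.3, 0.3]
width: 40.6
grasp_force: 0.0
```

Request:
{"api": "apply_moves", "payload": {"targets": [{"tx":0.002,"ty":-0.008,"tz":0,"spin":7},{"tx":0.007,"ty":-0.032,"tz":0,"spin":14},{"tx":0.013,"ty":-0.064,"tz":0,"spin":21},{"tx":0.02,"ty":-0.096,"tz":0,"spin":28},{"tx":0.027,"ty":-0.128,"tz":0,"spin":35},{"tx":0.033,"ty":-0.158,"tz":0,"spin":42},{"tx":0.0365,"ty":-0.1755,"tz":0,"spin":45},{"tx":0.0365,"ty":-0.1755,"tz":0,"spin":45}], "gripper": -1}}

```text
t: 14.55
ee_pos: [504.2, -115.6, 226.9]
orientation: [-2.229, -2.213, 0.001]
ft_force: [-0.6, 0.3, 0.7]
width: 88.0
grasp_force: 0.0
```

```bash
python3 - <<'E'
from h import *
save('scene','s5.png',(240,120,440,390),2.2)
save('top','t5.png',(190,240,450,350),3)
a,b=cv2.imread('pics/s5.png'),cv2.imread('pics/t5.png')
print(a.shape,b.shape)
b=cv2.resize(b,(340,144)); c=np.zeros((a.shape[0],a.shape[1]+340,3),np.uint8);c[:,:a.shape[1]]=a;c[:144,a.shape[1]:]=b
cv2.imwrite('pics/c5.png',c)
o=ctrl.get_obs();print(o['qpos'].round(2),o['ee_pos'],o['ft_force'],o['t'])
E
python3 loc.py nut bowl
```

```text
(594, 440, 3) (330, 780, 3)
[-0.25  0.26  1.86  0.    1.02 -0.24] [ 503.59449284 -113.73675199  226.85900353] [0.0343092  0.44158885 0.13990731] 14.65
nut scene 0.24 [252.2 288.5] area 756 470 single [507.6 138.6]
nut top 0.64 [213.3 302.6] area 344 434 single [467.   64.7]
  BOTH [496.7 103.1] [ 23.6  -9.3 -22.9 -18.7]
bowl scene 0.95 [309.3 347.2] area 1488 1958 single [468.2  61. ]
bowl top 0.65 [213.3 302.1] area 313 1793 single [479.1  92.7]
  BOTH [470.4  76.1] [-7.1  4.8  8.6  4.8]
```

View pics/c5.png

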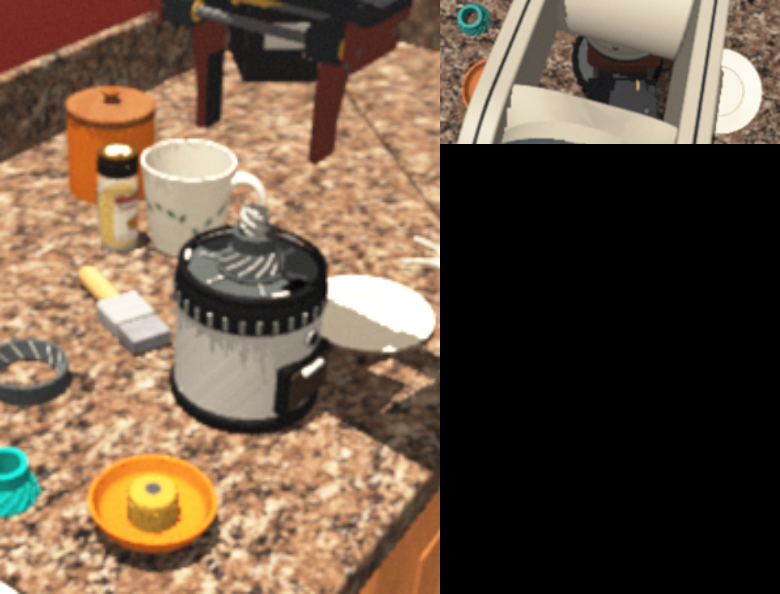

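The nut stands upright in the middle of the bowl at (153,505) in the crop, and the burr sits on the shaft at (255,250). Descending to the collar.

Request:
{"api": "apply_moves", "payload": {"targets": [{"tx":0,"ty":0,"tz":-0.01,"spin":0},{"tx":0,"ty":0,"tz":-0.028,"spin":0},{"tx":0,"ty":0,"tz":-0.046,"spin":0},{"tx":0,"ty":0,"tz":-0.062,"spin":0},{"tx":0,"ty":0,"tz":-0.074,"spin":0},{"tx":0,"ty":0,"tz":-0.082,"spin":0},{"tx":0,"ty":0,"tz":-0.086,"spin":0},{"tx":0,"ty":0,"tz":-0.086,"spin":0}]}}

```text
t: 15.65
ee_pos: [504.1, -113.8, 141.0]
orientation: [-2.224, -2.218, 0.0]
ft_force: [-0.0, -0.8, 0.6]
width: 87.7
grasp_force: 0.0
```

Request:
{"api": "apply_moves", "payload": {"targets": [{"tx":0,"ty":0,"tz":0,"spin":0},{"tx":0,"ty":0,"tz":0,"spin":0},{"tx":0,"ty":0,"tz":0,"spin":0},{"tx":0,"ty":0,"tz":0,"spin":0},{"tx":0,"ty":0,"tz":0,"spin":0},{"tx":0,"ty":0,"tz":0,"spin":0},{"tx":0,"ty":0,"tz":0,"spin":0},{"tx":0,"ty":0,"tz":0,"spin":0}], "gripper": 1}}

```text
t: 16.45
ee_pos: [504.2, -113.9, 141.3]
orientation: [-2.224, -2.219, 0.0]
ft_force: [-0.0, -0.4, -0.2]
width: 34.5
grasp_force: 30.0
```

Request:
{"api": "apply_moves", "payload": {"targets": [{"tx":0,"ty":0,"tz":0.002,"spin":0},{"tx":0,"ty":0,"tz":0.006,"spin":0},{"tx":0,"ty":0,"tz":0.013,"spin":0},{"tx":0,"ty":0,"tz":0.025,"spin":0},{"tx":0,"ty":0,"tz":0.04,"spin":0},{"tx":0,"ty":0,"tz":0.055,"spin":0},{"tx":0,"ty":0,"tz":0.068,"spin":0},{"tx":0,"ty":0,"tz":0.075,"spin":0}]}}

```text
t: 17.25
ee_pos: [504.8, -114.1, 218.1]
orientation: [2.223, 2.217, 0.002]
ft_force: [-0.9, -1.5, -1.3]
width: 34.5
grasp_force: 30.0
```

```bash
python3 - <<'E'
from h import *
save('scene','s6.png',(240,100,450,290),3.5)
o=ctrl.get_obs();print(o['ee_pos'],o['ft_force'],o['width'])
for n in('scene','top'):
    im=ctrl.get_image(n).astype(int)
    for rg,zname in(([(62,12),(40,0)],'saucer'),):
        # bright white blob near the saucer
        m=(im.min(2)>150).astype(np.uint8)
        e=hc(n,rg,(471,-265)); nn,lab,st,ce=cv2.connectedComponentsWithStats(m)
        i=min(range(1,nn),key=lambda j:np.hypot(*(ce[j]-e))-(.05*st[j,4]**.5)); print(n,st[i],ce[i],e)
        h=hullmask(n,rg,(471,-265)); print(h.reshape(-1,2).min(0),h.reshape(-1,2).max(0))
E
python3 loc.py saucer
```

```text
[ 505.18232725 -114.15526033  218.60891171] [-0.28385577 -0.43350126 -0.7660235 ] 34.30077094464064
scene [389 244  49  31 961] [413.78668054 257.79812695] [406.20160347 262.11129258]
[374.87128 244.86491] [437.50934 279.36215]
top [ 367  165   76  265 4605] [405.38849077 296.60738328] [403.13886676 309.44943566]
[370.53912 276.64084] [435.77008 342.20953]
saucer scene 0.96 [410.5 262.5] area 1433 1662 single [ 463.6 -269.2]
saucer top 0.64 [414.7 311.5] area 1792 3341 single [ 467.4 -286.8]
  BOTH [ 467.3 -282.8] [ 1.4 -3.6 -2.1  0. ]
```

View pics/s6.png

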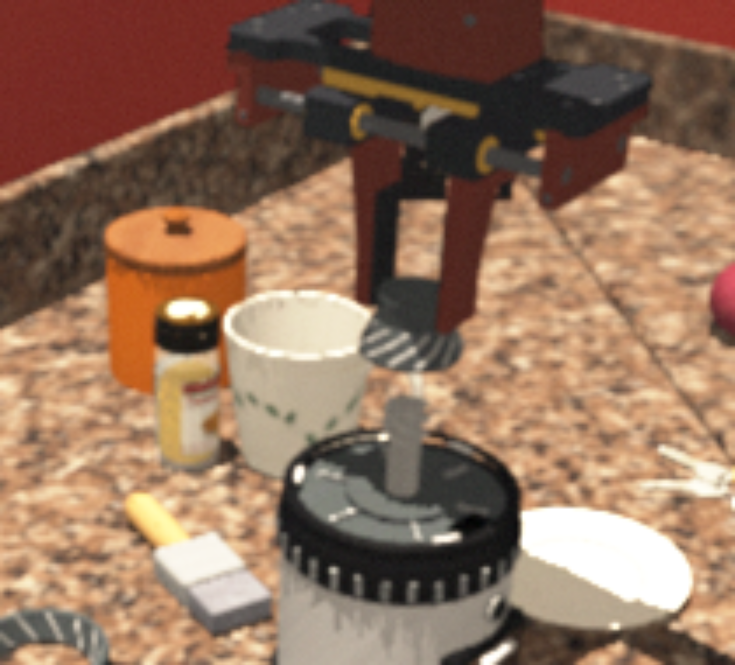

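The burr is held level and clear of the shaft, at (410,325) in the crop. I'll refine the saucer centre from the first, unoccluded top picture.

Run:
```python
from h import *
im=cv2.imread('pics/t1.png')[265:350,362:448].astype(int)
m=((im.min(2)>140)&(im.max(2)-im.min(2)<45)).astype(np.uint8)
nn,lab,st,ce=cv2.connectedComponentsWithStats(m); i=1+st[1:,4].argmax()
c=max(cv2.findContours((lab==i).astype(np.uint8),0,1)[0],key=cv2.contourArea); h=cv2.convexHull(c)
M=cv2.moments(h); c=np.array([M['m10'],M['m01']])/M['m00']+[362,265]
print(st[i]+[362,265,0,0,0],c,fit({'top':c},[(62,12),(40,0)],(471,-265))[0])
H=hullmask('top',[(62,12),(40,0)],(471,-265)).reshape(-1,2);print(H.min(0),H.max(0))
```

```text
[ 371  277   67   67 3350] [403.28800401 309.10959179] [ 471.64532395 -265.29845972]
[370.53912 276.64084] [435.77008 342.20953]
```

Request:
{"api": "apply_moves", "payload": {"targets": [{"tx":-0.002,"ty":-0.008,"tz":0,"spin":0},{"tx":-0.006,"ty":-0.028,"tz":0,"spin":0},{"tx":-0.012,"ty":-0.056,"tz":0,"spin":0},{"tx":-0.018,"ty":-0.084,"tz":0,"spin":0},{"tx":-0.024,"ty":-0.112,"tz":0,"spin":0},{"tx":-0.029,"ty":-0.135,"tz":0,"spin":0},{"tx":-0.032,"ty":-0.147,"tz":0,"spin":0},{"tx":-0.033,"ty":-0.1515,"tz":0,"spin":0}]}}

```text
t: 18.3
ee_pos: [470.6, -266.5, 215.8]
orientation: [-2.226, -2.216, 0.0]
ft_force: [0.2, 0.3, -0.9]
width: 34.3
grasp_force: 30.0
```

Request:
{"api": "apply_moves", "payload": {"targets": [{"tx":0,"ty":0,"tz":-0.008,"spin":0},{"tx":0,"ty":0,"tz":-0.03,"spin":0},{"tx":0,"ty":0,"tz":-0.06,"spin":0},{"tx":0,"ty":0,"tz":-0.09,"spin":0},{"tx":0,"ty":0,"tz":-0.12,"spin":0},{"tx":0,"ty":0,"tz":-0.145,"spin":0},{"tx":0,"ty":0,"tz":-0.158,"spin":0},{"tx":0,"ty":0,"tz":-0.165,"spin":0}]}}

```text
t: 19.1
ee_pos: [470.8, -264.3, 49.9]
orientation: [-2.222, -2.218, 0.001]
ft_force: [0.2, 0.0, -0.5]
width: 34.5
grasp_force: 30.0
```

Request:
{"api": "apply_moves", "payload": {"targets": [{"tx":0,"ty":0,"tz":-0.005,"spin":0},{"tx":0,"ty":0,"tz":-0.01,"spin":0},{"tx":0,"ty":0,"tz":-0.015,"spin":0},{"tx":0,"ty":0,"tz":-0.019,"spin":0},{"tx":0,"ty":0,"tz":-0.022,"spin":0},{"tx":0,"ty":0,"tz":-0.024,"spin":0},{"tx":0,"ty":0,"tz":-0.025,"spin":0},{"tx":0,"ty":0,"tz":-0.025,"spin":0}]}}

```text
t: 19.9
ee_pos: [471.2, -265.5, 26.2]
orientation: [-2.224, -2.218, 0.0]
ft_force: [0.1, 0.7, -1.7]
width: 34.4
grasp_force: 30.0
```

Creep down until it touches.

Request:
{"api": "apply_moves", "payload": {"targets": [{"tx":0,"ty":0,"tz":-0.0003,"spin":0},{"tx":0,"ty":0,"tz":-0.0006,"spin":0},{"tx":0,"ty":0,"tz":-0.0009,"spin":0},{"tx":0,"ty":0,"tz":-0.0012,"spin":0},{"tx":0,"ty":0,"tz":-0.0015,"spin":0},{"tx":0,"ty":0,"tz":-0.0015,"spin":0},{"tx":0,"ty":0,"tz":-0.0015,"spin":0},{"tx":0,"ty":0,"tz":-0.0015,"spin":0}]}}

```text
t: 20.7
ee_pos: [471.2, -265.4, 24.8]
orientation: [2.224, 2.219, 0.0]
ft_force: [-1.0, -0.4, -1.6]
width: 34.3
grasp_force: 30.0
```

Request:
{"api": "apply_moves", "payload": {"targets": [{"tx":0,"ty":0,"tz":-0.0002,"spin":0},{"tx":0,"ty":0,"tz":-0.0004,"spin":0},{"tx":0,"ty":0,"tz":-0.0006,"spin":0},{"tx":0,"ty":0,"tz":-0.0008,"spin":0},{"tx":0,"ty":0,"tz":-0.001,"spin":0},{"tx":0,"ty":0,"tz":-0.001,"spin":0},{"tx":0,"ty":0,"tz":-0.001,"spin":0},{"tx":0,"ty":0,"tz":-0.001,"spin":0}]}}

```text
t: 21.5
ee_pos: [471.3, -265.5, 24.0]
orientation: [2.224, 2.218, 0.0]
ft_force: [-0.8, 0.9, 5.0]
width: 34.5
grasp_force: 30.0
```

Request:
{"api": "apply_moves", "payload": {"targets": [{"tx":0,"ty":0,"tz":0,"spin":0},{"tx":0,"ty":0,"tz":0,"spin":0},{"tx":0,"ty":0,"tz":0,"spin":0},{"tx":0,"ty":0,"tz":0,"spin":0},{"tx":0,"ty":0,"tz":0.005,"spin":0},{"tx":0,"ty":0,"tz":0.015,"spin":0},{"tx":0,"ty":0,"tz":0.03,"spin":0},{"tx":0,"ty":0,"tz":0.05,"spin":0}], "gripper": -0.4}}

```text
t: 22.3
ee_pos: [471.0, -265.3, 74.8]
orientation: [-2.224, -2.218, 0.0]
ft_force: [0.1, 0.2, -0.2]
width: 61.4
grasp_force: 0.0
```

Request:
{"api": "apply_moves", "payload": {"targets": [{"tx":0,"ty":0,"tz":0.03,"spin":0},{"tx":0,"ty":0,"tz":0.06,"spin":0},{"tx":0,"ty":0,"tz":0.1,"spin":0},{"tx":-0.01,"ty":-0.03,"tz":0.14,"spin":0},{"tx":-0.03,"ty":-0.06,"tz":0.15,"spin":0},{"tx":-0.06,"ty":-0.1,"tz":0.15,"spin":0},{"tx":-0.09,"ty":-0.14,"tz":0.15,"spin":0},{"tx":-0.1,"ty":-0.17,"tz":0.15,"spin":0}]}}

```text
t: 23.1
ee_pos: [368.8, -437.2, 225.7]
orientation: [2.225, 2.216, -0.001]
ft_force: [1.9, 0.0, 0.9]
width: 61.5
grasp_force: 0.0
```

Run:
```python
from h import *
save('top','t7.png',(180,180,460,390),2.8)
print(proj('top',(471.5,-265.3,20)),proj('scene',(471.5,-265.3,20)))
save('scene','s7.png',(230,190,470,390),3)
```

```text
[404.01293228 308.47433752] [406.25854634 257.71384082]
```

View pics/t7.png

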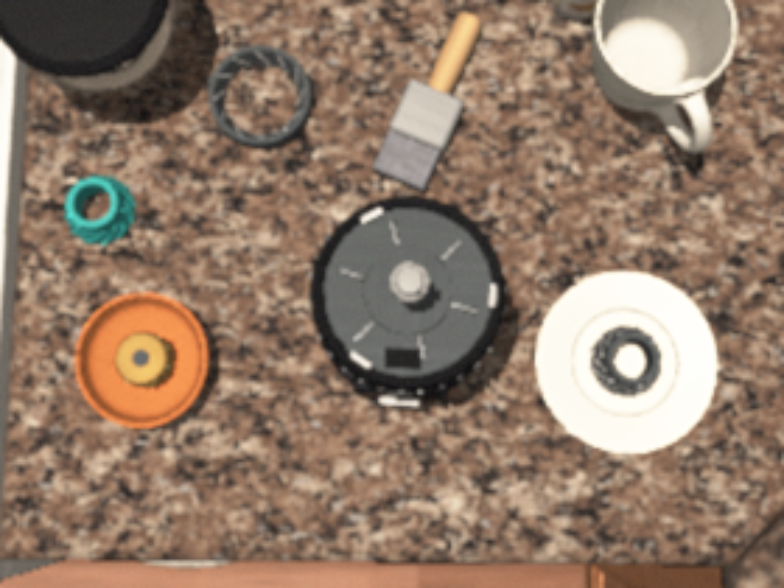

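View pics/s7.png

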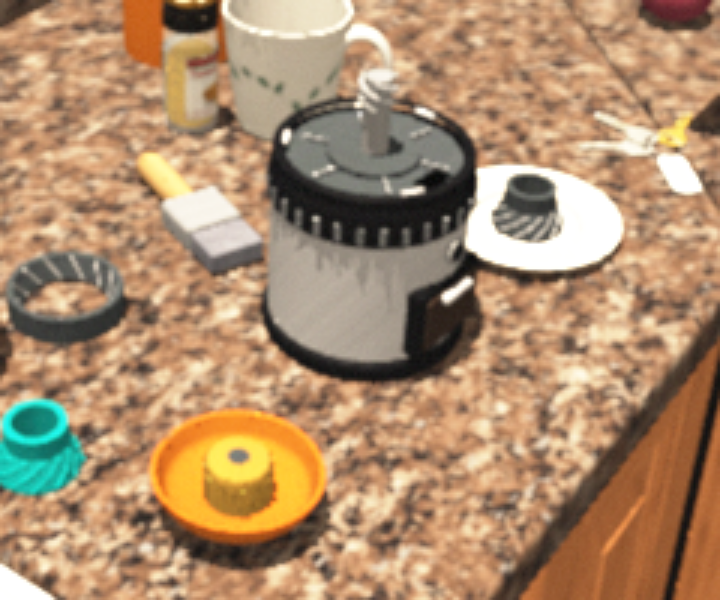

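The burr stands wide end down, centred in the saucer at (627,361) in the top crop. The nut is in the bowl at (142,358) and nothing else has moved, so I'm handing in.

```bash
python3 -c "
from workcell import ctrl
print(ctrl.close_job())"
```

```text
the job is handed in; nothing more can be done
None
```

The brass nut is in the orange bowl and the burr stands wide end down in the middle of the saucer; nothing was dropped or otherwise moved, and I handed the job in at about 23 s (the verdict was not shown).

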